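Roll a bead canister up the feeder's loading ramp and start it

ROBOT

A 7-joint arm with a two-finger parallel gripper is mounted at the origin on the work surface. World frame = base frame: x ahead of the robot, y to its left, z up, the work surface at z = 0. Lengths are in mm, angles in rad, forces in N, time in s.
With the tool pointing down it reaches from about 400 to 875 mm from the base axis. Payload 4.4 kg.
Tool frame: the origin (TCP) lies midway between the tips of the shut fingers; the grasp point (between the pads) lies 19 mm behind it; z points along the fingers, y is the direction in which the jaws open and shut (so a half turn about z gives the same grasp; the last joint's range is limited). The gripper opens to 85 mm and grips with 20 to 120 N. Pads are 22 mm wide; open, the fingers measure 114 mm over their backs; the gripper's body (76 mm by 85 mm) begins 54 mm behind the grasp point. The pads swing forward as they close: fully open they stand 13 mm farther back than shut.
Start: joints at [1.043, 0.628, 0.038, 1.517, -0.027, 0.996, -0.02], TCP at [289.642, -581.915, 231.313] pointing down, gripper open.
Joint ranges: [-3.06, 3.06], [-0.37, 2.12], [-1.25, 1.32], [0.18, 2.47], [-1.1, 4.24], [0.23, 1.98], [-2.94, 2.94]. Speed limits (rad/s): [2.57, 2.57, 3.14, 3.14, 3.14, 3.14, 3.14].

INTERFACE

Orientations are given as [roll, pitch, yaw] about the fixed x, y, z axes, in that order (R = Rz(yaw) Ry(pitch) Rx(roll)).
In Python, from cell import ctrl, vision gives the robot as it stands.
- The arm moves only by the tool play_rows, never from a script. Its arguments are lists of equal length, an entry for each row: "slide": the shift along the tool's x, y, z in mm, a list of three; "turn": the turn about the tool's z in rad; "fingers": the opening, from 0 (shut) to 1 (fully open). A call has 1 to 5 rows; each row is the pose to reach, as a shift and turn from the pose measured when the call began, along the tool's axes at that moment; what a row does not reach only later rows make up. A row lasts 1/8 s, in which the tool goes at most 62.5 mm and 10.7 degrees, less where a joint would pass 70% of its speed; a pose out of reach is approached as far as the arm can. A call with a gripper value outside its range is refused whole. The fingers move at their own pace and stop on an object; the grip force is fixed at half the most. Time passes only in rows, so rows that repeat a pose let the fingers close. It gives the time, the measured TCP pose, the force and the opening at its end, in the units of the state.
- ctrl.read_state(): the state, without advancing time (a new reading comes with each control period).
- vision.get_image(name): name is "scene" or "side" or "wrist"; returns (picture, depth): 384x512x3 uint8, blue, green, red; 384x512 float32, mm along the optical axis (not along the pixel's ray), 0 where there is no reading.
- vision.camera_params(name): a dict with "fx", "fy", "cx", "cy" (pixels), "dist_coeffs" ([k1, k2, p1, p2, k3] as OpenCV has them; the pictures are not rectified), "position" and "rotation" of the camera in the world. Camera axes: x right, y up, looking along -z (the intrinsics and any distortion apply to the point x, -y, -z); pixel columns grow to the right and rows downward; lengths in mm; the calibration is good to about 2 mm. A picture is of the moment at which its call begins: read the wrist's pose just before it. camera_params takes no time and is no camera call; for the wrist camera it gives the pose at the moment of the call.
- ctrl.finish_job(): hands the job in, once; it reports no verdict.
The state is a dict: "clock": time; "qpos": joint angles; "qd": joint speeds; "tau": joint torques, N m; "eef_pos": TCP position; "tool_rot": TCP orientation; "force": force on the tool from outside, world axes, zero at the start; "torque": the same for the moment, N m; "width": finger opening in mm.
Only numpy, scipy, OpenCV 4.12 (cv2) and the standard library are available. Lean on these libraries where they do the work, as an engineer would, in place of code of your own. Each camera call takes 0.05 s, during which the arm holds its last target.

TASK

Without picking it up, push the bead canister that lies below the foot of the feeder's ramp up the ramp until it drops into the seat against the stop; do not fling it or let it run back down. Then press the feeder's start button fully down and let it go. Leave the canister seated and everything else on the table where it stands.

Things in the scene. Friction and masses are not known exactly. Their poses are not given: they have to be found in the camera images.
- feeder: bead feeder fixed to the table: a metal loading ramp with low side rails leading up to a white box-shaped head. Origin on the table, under the ramp's middle; x points uphill along the ramp, z up, y across. The head spans x = 122 to 214 mm and 170 mm in y, its top 70 mm above the table; behind it a clear tray 22 mm high reaches x = 296 mm.
- foot (a point): middle of the ramp's foot, on the rolling surface: feeder x = -80 mm, 12 mm above the table. Downhill of it a flat landing at that height reaches to x = -190 mm, where a lip 6 mm higher closes it. The surface is 138 mm wide between side rails that stand 8 mm above it (10 mm at the seat).
- crest (a point): middle of the ramp's upper edge, on the rolling surface: feeder x = +80 mm, 40 mm above the table. From the foot the ramp rises straight to here at 10 degrees; past it the surface steps 4 mm down into the flat seat.
- seat (a point): where the canister's centre is when seated and touching the stop: feeder x = 100 mm, y = 0, 58 mm above the table. The stop is the upright face of the head at feeder x = 122 mm; the seat floor is 36 mm above the table. The canister stays in the seat by itself, with up to 7 mm of play away from the stop.
- canister: the bead canister to be loaded: closed plastic cylinder with grey end caps, 44 mm in diameter, 130 mm long, about 0.22 kg, lying across the landing with its long axis along the feeder's y. Origin at its centre, on the axis; its y axis is the long axis (x and z turn as it rolls). It rolls freely, so on the ramp it runs back if not held from behind; smooth, so it may also slip.
- start_top (a point): centre of the top face of the start button, a round push button 30 mm across on top of the feeder's head, at feeder x = 165 mm, y = 0. It is pressed straight down.
- start (a joint): travel of the start button in m: 0 released, 0.006 fully down; sprung, about 4 N to press fully, returns by itself. It counts as pressed beyond 0.0045.
- spare_a: the first of two spare canisters of the same make, standing upright on the table beside the feeder, 44 mm across, 130 mm tall; origin at the centre of its underside. Leave alone.
- spare_b: the second spare canister, standing upright beside the feeder, 44 mm across, 130 mm tall; origin at the centre of its underside. Leave alone.
- dish_a: small clear round dish, 64 mm across, 18 mm tall, on the table; origin at the centre of its underside. Leave alone.
- dish_b: larger clear round dish, 72 mm across, 20 mm tall, on the table; origin at the centre of its underside. Leave alone.
- jar: clear screw jar with a grey cap, 56 mm across, 60 mm tall, on the table; origin at the centre of its underside. Leave alone.
- scoop: steel spoon lying on the table; origin near its middle. Leave alone.

How it is judged:
By the outcome, as a careful person would: the job done as asked, in the order asked, and still so for the second after the job is handed in, with the robot touching nothing.
It also fails if it takes over 48 s, if anything falls off the work surface, if the arm or the gripper's body presses on something with over 40 N, if the wrist force passes 120 N, or if a joint passes its speed limit or range.

## Working session

There is one attempt and no reset: what is moved stays moved. The work goes in short steps, Python scripts to look and compute and a tool call to move; the robot and the scene stay as the last step left them, time stands still between calls to the robot, and variables do not carry over. Pictures are saved under pics/ and viewed, and the job is handed in when it is done.

Besides the shell and the picture viewer there is one more tool, called after "Call:" as a command line: name --pt "numbers of a row" for each row, then --argument value for the rest. play_rows: Moves the arm, as the interface text tells. Its arguments: {"type":"object","properties":{"slide":{"type":"array"},"turn":{"type":"array"},"fingers":{"type":"array"}},"required":["slide","turn","fingers"]}

```bash
ls; mkdir -p pics; python3 - <<'E'
from cell import ctrl, vision
import cv2, numpy as np, pickle
s=ctrl.read_state(); print(s)
d={}
for n in ("scene","side","wrist"):
    p=vision.camera_params(n); im,de=vision.get_image(n)
    d[n]=(p,im,de); cv2.imwrite(f"pics/{n}0.png",im); print(n,p)
pickle.dump(d,open("first.pkl","wb"))
E
```

```text
pics
{'clock': 0.0, 'qpos': array([ 1.04319267,  0.62934261,  0.03844723,  1.51840039, -0.02698728,
        0.99627797, -0.02001487]), 'qd': array([-1.33353824e-03,  2.54179133e-04, -7.24455358e-05,  6.95631666e-04,
        8.51479235e-04, -7.18741761e-04,  4.11522857e-04]), 'tau': array([-9.00336345e-04, -5.63389564e+01,  1.22615721e+00, -1.93439984e+01,
        1.10082712e-02,  1.04293157e-02,  3.88849113e-07]), 'eef_pos': array([ 289.35217372, -581.33397137,  230.38110414]), 'tool_rot': array([-3.13968293e+00,  3.94223244e-05,  4.61790741e-01]), 'force': array([-0.5802875 , -0.83467119,  0.18966005]), 'torque': array([0.00826749, 0.02822596, 0.00515362]), 'width': 85.16066379720152}
scene {'fx': 398.48276787224734, 'fy': 398.48276787224734, 'cx': 256.9189341099701, 'cy': 196.68598576933744, 'dist_coeffs': array([-0.07342204,  0.        ,  0.        ,  0.        ,  0.        ]), 'position': array([1348.78790324, -129.89660375,  596.02887542]), 'rotation': array([ 0.98077828, -0.01607827,  1.55337101])}
side {'fx': 478.2066074229924, 'fy': 478.2066074229924, 'cx': 249.06397843604088, 'cy': 193.1488912035164, 'dist_coeffs': array([-0.06503959,  0.        ,  0.        ,  0.        ,  0.        ]), 'position': array([418.53747444, 851.30040301, 934.98245884]), 'rotation': array([ 0.86590356, -0.007083  , -2.96075961])}
wrist {'fx': 300.46161335946033, 'fy': 300.46161335946033, 'cx': 257.5130011396164, 'cy': 190.20197135586866, 'dist_coeffs': array([-0.05732518,  0.        ,  0.        ,  0.        ,  0.        ]), 'position': array([ 359.03141969, -545.88343181,  373.87635673]), 'rotation': array([-0.31042708,  0.00232558, -1.10895968])}
```

View pics/scene0.png

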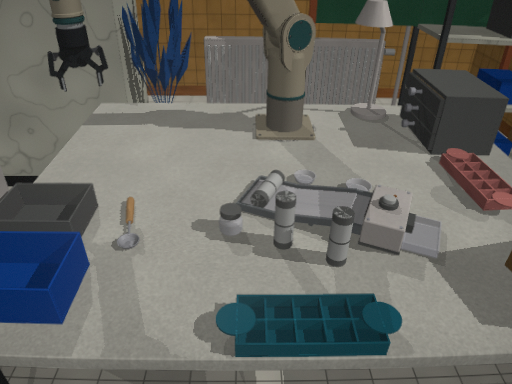

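View pics/side0.png

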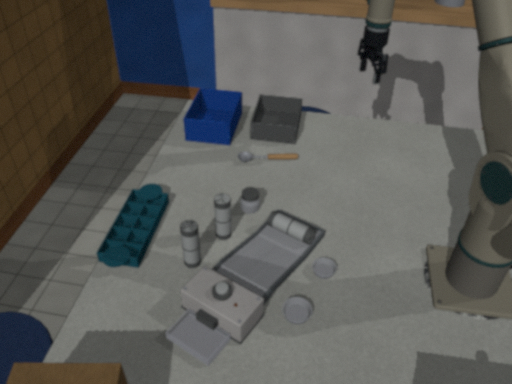

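View pics/wrist0.png

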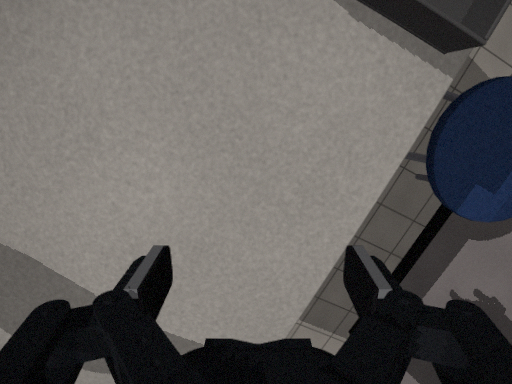

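The scene view shows the feeder running from the canister at about (268,188) to the head and button at (388,203), with the spares at (285,220) and (340,235) on the far-x side. The side view shows the dishes on the robot side, at (325,267) and (297,308). Next I'll measure.

```bash
cat > h.py <<'E'
import numpy as np, cv2, pickle
from scipy.spatial.transform import Rotation as R
def K(p): return np.array([[p['fx'],0,p['cx']],[0,p['fy'],p['cy']],[0,0,1.]])
def rot(p): return R.from_euler('xyz',p['rotation']).as_matrix()
def rays(p,uv):
    uv=np.asarray(uv,float).reshape(-1,1,2)
    n=cv2.undistortPoints(uv,K(p),p['dist_coeffs']).reshape(-1,2)
    d=np.c_[n[:,0],-n[:,1],-np.ones(len(n))]
    return d@rot(p).T
def plane(p,uv,z):
    d=rays(p,uv); o=np.asarray(p['position']); t=(z-o[2])/d[:,2]
    return o+t[:,None]*d
def cloud(p,de):
    h,w=de.shape; u,v=np.meshgrid(np.arange(w),np.arange(h))
    d=rays(p,np.stack([u,v],-1).reshape(-1,2))
    return (np.asarray(p['position'])+d*de.reshape(-1,1)).reshape(h,w,3)
def proj(p,X):
    c=(np.asarray(X,float).reshape(-1,3)-p['position'])@rot(p)
    c=c*[1,-1,-1]
    return cv2.projectPoints(c,np.zeros(3),np.zeros(3),K(p),p['dist_coeffs'])[0].reshape(-1,2)
E
python3 - <<'E'
from h import *
d=pickle.load(open('first.pkl','rb'))
for n in('scene','side'):
    p,im,de=d[n]; c=cloud(p,de)
    for y,x in [(300,160),(190,150),(160,200)] : print(n,x,y,im[y,x],c[y,x].round(1))
p,im,de=d['side']; c=cloud(p,de)
for nm,(x,y) in dict(btn=(223,287),can=(292,227),dishA=(325,262),dishB=(297,305),sa=(222,200),sb=(189,227),jar=(250,192),head=(243,305)).items(): print(nm,im[y,x],c[y,x].round(1))
p,im,de=d['scene']; c=cloud(p,de)
for nm,(x,y) in dict(btn=(388,202),can=(267,186),sa=(286,197),sb=(343,213),head=(400,220)).items(): print(nm,im[y,x],c[y,x].round(1))
cv2.imwrite('pics/c1.png',cv2.resize(d['side'][1][180:370,150:350],None,fx=4,fy=3.15*4/4+0.0,interpolation=2)) if 0 else cv2.imwrite('pics/c1.png',cv2.resize(d['side'][1][180:365,150:350],(800,740))[:600])
cv2.imwrite('pics/c2.png',cv2.resize(d['scene'][1][155:275,215:450],(800,408)))
E
```

```text
scene 160 300 [142 152 154] [ 8.209e+02 -2.992e+02  4.000e-01]
scene 150 190 [147 157 158] [ 426.4 -398.9   -0.8]
scene 200 160 [146 156 158] [ 2.547e+02 -2.784e+02 -1.000e-01]
side 160 300 [108 112 111] [ 7.484e+02  1.976e+02 -3.000e-01]
side 150 190 [70 59 22] [ 891.  -152.    33.2]
side 200 160 [111 115 115] [ 799.5 -370.2   -3.2]
btn [121 122 120] [590.3 200.1  89.9]
can [139 140 138] [463.4 -61.4  47.5]
dishA [126 122 120] [367.3   9.3   7.2]
dishB [110 107 107] [424.  154.8   4.9]
sa [ 98 100  97] [647.  -44.3 127.1]
sb [91 92 90] [702.8  67.8 128. ]
jar [61 62 59] [ 596.  -168.7   58.6]
head [116 117 120] [540.5 224.3  68.7]
btn [96 99 98] [608.5 191.6  86.9]
can [160 163 164] [490.5 -80.5  54.1]
sa [87 90 89] [653.4 -49.  129.8]
sb [69 71 71] [709.3  61.3 129.1]
head [142 146 152] [654.8 208.8  70.3]
```

View pics/c1.png

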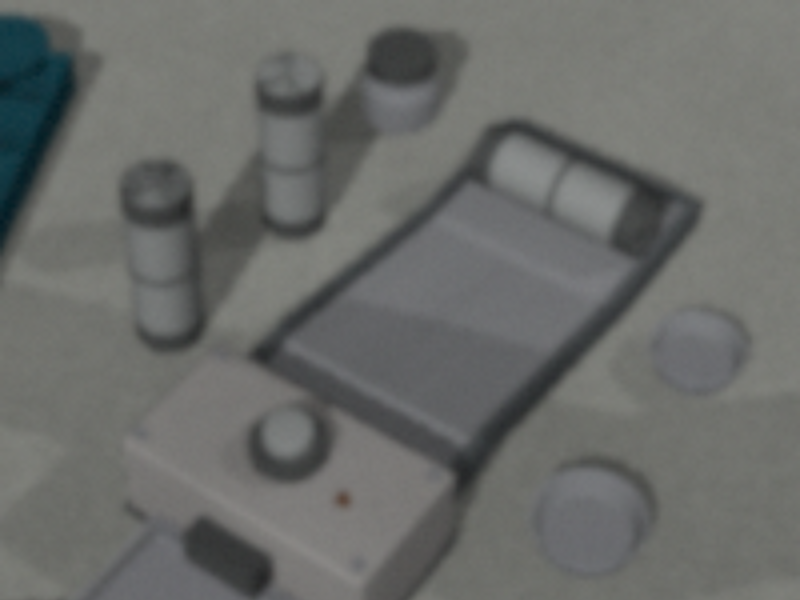

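View pics/c2.png

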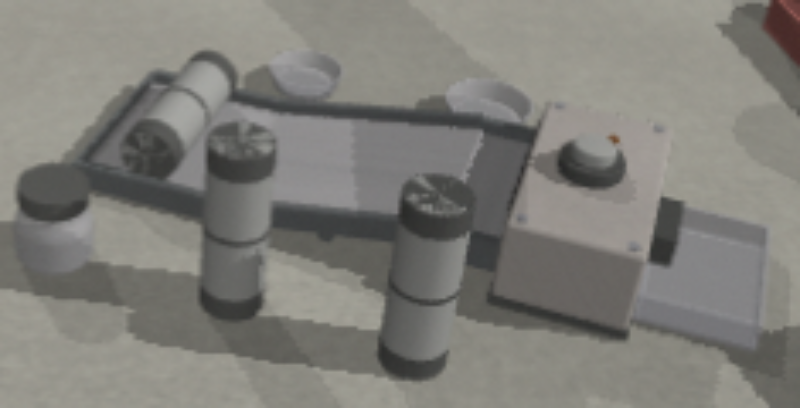

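```bash
python3 - <<'E'
from h import *
d=pickle.load(open('first.pkl','rb'))
P=[];
for n in('scene','side'):
    p,im,de=d[n]; c=cloud(p,de)
    m=(de>0)&(abs(c[...,2]-70)<3)&(c[...,0]>440)&(c[...,0]<720)&(c[...,1]>80)&(c[...,1]<330)
    m=cv2.morphologyEx(m.astype(np.uint8),cv2.MORPH_OPEN,np.ones((3,3)))
    k,l,st,_=cv2.connectedComponentsWithStats(m); i=1+np.argmax(st[1:,4]); m=l==i
    q=c[m]; P.append(q)
    r=cv2.minAreaRect(q[:,:2].astype(np.float32)); print(n,'head',len(q),q[:,2].mean().round(2),r, cv2.boxPoints(r).round(1).tolist())
    b=(de>0)&(c[...,2]>80)&(c[...,2]<100)&(np.hypot(c[...,0]-595,c[...,1]-198)<45)
    q=c[b]; print(' btn',len(q),q[:,2].max(),np.percentile(q[:,2],90)); t=q[q[:,2]>np.percentile(q[:,2],90)-2.5]; print(t.mean(0),cv2.minEnclosingCircle(t[:,:2].astype(np.float32)))
    b=(de>0)&(c[...,2]>24)&(c[...,2]<62)&(c[...,0]>360)&(c[...,0]<600)&(c[...,1]>-160)&(c[...,1]<0)
    b=cv2.morphologyEx(b.astype(np.uint8),cv2.MORPH_OPEN,np.ones((3,3)));k,l,st,_=cv2.connectedComponentsWithStats(b); i=1+np.argmax(st[1:,4])
    q=c[l==i]; P.append(q); r=cv2.minAreaRect(q[:,:2].astype(np.float32)); print(' can',len(q),q[:,2].max(),r,cv2.boxPoints(r).round(1).tolist())
for Q in (np.vstack(P[0::2]),np.vstack(P[1::2])):
    r=cv2.minAreaRect(Q[:,:2].astype(np.float32)); print(r,cv2.boxPoints(r).round(1).tolist())
E
```

```text
scene head 1322 69.61 ((596.26025390625, 201.25990295410156), (91.43199157714844, 172.05555725097656), 65.0709457397461) [[499.0, 196.10000610351562], [655.0, 123.5], [693.5, 206.5], [537.5, 279.0]]
 btn 182 93.7336562048053 92.03551920350762
[595.86026199 197.37945788  91.51130242] ((595.2208251953125, 198.12477111816406), 14.736977577209473)
 can 633 57.92259676846595 ((468.6764221191406, -75.78199768066406), (44.33026123046875, 134.7771759033203), 63.20949172973633) [[398.5, -65.19999694824219], [518.7999877929688, -125.9000015258789], [538.7999877929688, -86.4000015258789], [418.5, -25.600000381469727]]
side head 1804 70.01 ((593.2976684570312, 202.48995971679688), (93.32628631591797, 168.7141571044922), 65.15168762207031) [[497.1000061035156, 195.60000610351562], [650.2000122070312, 124.69999694824219], [689.5, 209.39999389648438], [536.4000244140625, 280.29998779296875]]
 btn 248 94.61107177317422 92.63327818393546
[592.26177203 201.00648885  92.00559754] ((592.4949340820312, 201.12326049804688), 14.551002502441406)
 can 769 59.810512119708164 ((467.6781311035156, -72.05300903320312), (45.62593078613281, 130.47622680664062), 63.92001724243164) [[399.1000061035156, -63.900001525878906], [516.2000122070312, -121.19999694824219], [536.2999877929688, -80.19999694824219], [419.1000061035156, -22.899999618530273]]
((595.5153198242188, 201.46298217773438), (93.32628631591797, 173.60214233398438), 65.15168762207031) [[497.1000061035156, 195.60000610351562], [654.7000122070312, 122.5999984741211], [693.9000244140625, 207.3000030517578], [536.4000244140625, 280.29998779296875]]
((469.0251159667969, -74.39497375488281), (47.66978454589844, 135.24356079101562), 63.45981979370117) [[397.8999938964844, -65.5], [518.9000244140625, -125.9000015258789], [540.2000122070312, -83.30000305175781], [419.20001220703125, -22.899999618530273]]
```

Call:
play_rows --pt "40 -40 0" --pt "80 -80 0" --pt "122 -121 0" --pt "164 -163 0" --pt "206 -205 0" --turn '[-0.135,-0.27,-0.405,-0.54,-0.674]' --fingers '[0.75,0.75,0.75,0.75,0.75]'

```text
clock: 0.78
eef_pos: [382.9, -304.3, 230.9]
tool_rot: [-3.141, -0.001, 1.14]
force: [1.6, -0.9, 0.1]
width: 64.0
```

Call:
play_rows --pt "45 -5 10" --pt "90 -9 30" --pt "135 -14 55" --pt "170 -17 80" --pt "196 -20 100" --turn '[0,0,0.002,0.004,0.004]' --fingers '[0.75,0.75,0.75,0.75,0.75]'

```text
clock: 1.4
eef_pos: [446.8, -116.0, 130.2]
tool_rot: [-3.14, -0.001, 1.138]
force: [0.8, -0.6, -0.2]
width: 64.4
```

```bash
cat > look.py <<'E'
import sys
from h import *
from cell import ctrl, vision
O=np.array([524.4,49.6]);a=np.deg2rad(65.1);u=np.array([np.cos(a),np.sin(a)]);v=np.array([-u[1],u[0]])
def fd(P): P=np.asarray(P); q=P[...,:2]-O; return np.stack([q@u,q@v,P[...,2]],-1)
def st():
    s=ctrl.read_state(); print('t',s['clock'],'tcp',s['eef_pos'].round(1),'feeder',fd(s['eef_pos']).round(1),'yawdeg',np.rad2deg(s['tool_rot'][2]).round(2),'F',s['force'].round(1),'w',round(s['width'],1)); return s
def shot(n,tag):
    p=vision.camera_params(n); im,de=vision.get_image(n); cv2.imwrite(f'pics/{n}{tag}.png',im); return p,im,de
E
python3 - <<'E'
from look import *
st(); p,im,de=shot('wrist',1); st()
pickle.dump((p,im,de),open('w1.pkl','wb'))
c=fd(cloud(p,de))
m=(de>0)&(c[...,2]>24)&(c[...,2]<62)&(abs(c[...,1])<75)&(c[...,0]>-175)&(c[...,0]<-85)
q=c[m]; r=cv2.minAreaRect(q[:,:2].astype(np.float32)); print(len(q),q[:,2].max(),r,cv2.boxPoints(r).round(1).tolist())
E
```

```text
t 1.4 tcp [ 446.8 -116.   130.2] feeder [-182.9    0.6  130.2] yawdeg 65.19 F [ 0.8 -0.6 -0.2] w 64.4
t 1.45 tcp [ 446.8 -112.1  128.4] feeder [-179.4    2.3  128.4] yawdeg 65.43 F [ 0.3  4.9 -1.8] w 64.1
9796 58.70043406917597 ((-137.1982421875, 0.039886474609375), (130.59922790527344, 43.67983627319336), 89.88643646240234) [[-159.1999969482422, -65.19999694824219], [-115.5, -65.30000305175781], [-115.19999694824219, 65.30000305175781], [-158.89999389648438, 65.4000015258789]]
```

View pics/wrist1.png

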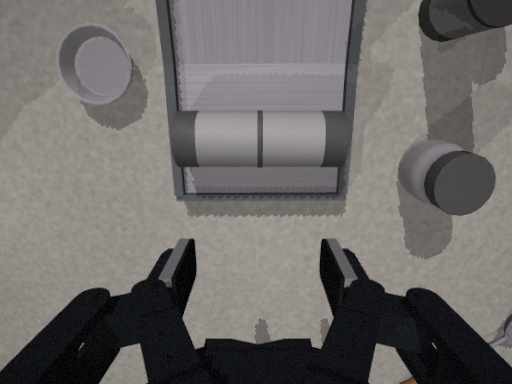

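The wrist view shows the canister lying square on the landing, spanning (172–350, 110–167), at feeder x about -137. The open fingers stand behind the lip. I'll descend behind the canister.

Call:
play_rows --pt "-3 2 30" --pt "-5 2 60" --pt "-5 2 85" --pt "-5 2 98" --pt "-5 2 103" --turn '[0,0,0,0,0]' --fingers '[0.75,0.75,0.75,0.75,0.75]'

```text
clock: 2.08
eef_pos: [446.1, -117.2, 24.8]
tool_rot: [-3.136, -0.003, 1.142]
force: [-0.2, -1.1, -0.5]
width: 64.0
```

```bash
python3 - <<'E'
from look import *
st(); p,im,de=shot('wrist',2); st()
E
```

```text
t 2.075 tcp [ 446.1 -117.2   24.8] feeder [-184.2    0.8   24.8] yawdeg 65.42 F [-0.2 -1.1 -0.5] w 64.0
t 2.125 tcp [ 446.  -117.2   24.7] feeder [-184.2    0.9   24.7] yawdeg 65.41 F [ 0.1 -0.  -0.7] w 64.2
```

View pics/wrist2.png

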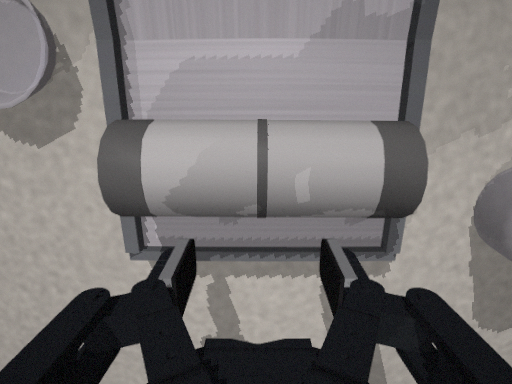

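Call:
play_rows --pt "3 0 2" --pt "7 0 4" --pt "11 0 5" --pt "15 0 5" --pt "19 0 5" --turn '[0,0,0,0,0]' --fingers '[0.75,0.75,0.75,0.75,0.75]'

```text
clock: 2.75
eef_pos: [454.2, -99.7, 20.0]
tool_rot: [-3.137, -0.003, 1.142]
force: [-1.2, -0.3, 0.4]
width: 64.3
```

```bash
cat >> look.py <<'E'
def can(tag):
    s=st(); p,im,de=shot('wrist',tag); c=fd(cloud(p,de))
    f=fd(s['eef_pos'])
    m=(de>0)&(abs(c[...,1])<75)&(c[...,0]>f[0]-5)&(c[...,0]<118)
    floor=np.where(c[...,0]<-80,12,np.minimum(12+(c[...,0]+80)*.1763,40))
    m&=(c[...,2]>floor+20)&(im.max(-1)>20)
    m=cv2.morphologyEx(m.astype(np.uint8),cv2.MORPH_OPEN,np.ones((7,7)))
    k,l,stt,_=cv2.connectedComponentsWithStats(m); i=1+np.argmax(stt[1:,4])
    q=c[l==i]; z=q[:,2]; r=cv2.minAreaRect(q[:,:2].astype(np.float32))
    x=q[:,0]; L=q[q[:,1]>20]; Rr=q[q[:,1]<-20]
    top=lambda a: (np.percentile(a[:,0],1).round(1),np.percentile(a[:,0],99).round(1))
    print('can rect',np.round(r[0],1),np.round(r[1],1),round(r[2],1),'zmax',z.max().round(1),'left',top(L),'right',top(Rr))
E
python3 -c "
from look import *
can(3)"
```

```text
t 2.75 tcp [454.2 -99.7  20. ] feeder [-165.     0.8   20. ] yawdeg 65.41 F [-1.2 -0.3  0.4] w 64.3
can rect [-135.7    0.4] [ 53. 131.] 0.3 zmax 89.8 left (np.float64(-157.9), np.float64(-110.0)) right (np.float64(-157.5), np.float64(-109.6))
```

View pics/wrist3.png

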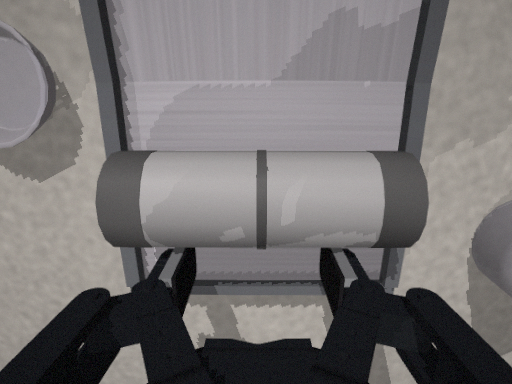

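Call:
play_rows --pt "4 0 0" --pt "9 0 0" --pt "14 0 0" --pt "19 0 0" --pt "24 0 0" --turn '[0,0,0,0,0]' --fingers '[0.75,0.75,0.75,0.75,0.75]'

```text
clock: 3.42
eef_pos: [464.7, -76.8, 20.0]
tool_rot: [-3.137, -0.004, 1.143]
force: [0.8, -0.4, 0.4]
width: 64.0
```

Call:
play_rows --pt "5 0 0" --pt "10 0 0" --pt "15 0 0" --pt "20 0 0" --pt "25 0 0" --turn '[0,0,0,0,0]' --fingers '[0.75,0.75,0.75,0.75,0.75]'

```text
clock: 4.05
eef_pos: [475.2, -53.8, 20.1]
tool_rot: [-3.137, -0.004, 1.143]
force: [0.0, -0.9, -0.1]
width: 63.8
```

```bash
python3 -c "
from look import *
can(4)"
```

```text
t 4.05 tcp [475.2 -53.8  20.1] feeder [-114.5    1.1   20.1] yawdeg 65.46 F [ 0.  -0.9 -0.1] w 63.8
can rect [-89.4   0.5] [ 60.6 130.5] 0.4 zmax 112.7 left (np.float64(-114.6), np.float64(-59.9)) right (np.float64(-117.3), np.float64(-59.4))
```

View pics/wrist4.png

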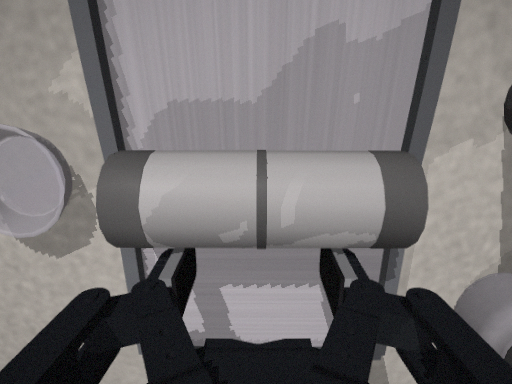

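The canister holds the same place against the fingers (rows 150–248), so contact is square. Now I'll follow the slope.

Call:
play_rows --pt "5 0 -0.7" --pt "10 0 -1.6" --pt "15 0 -2.5" --pt "20 0 -3.4" --pt "25 0 -4.3" --turn '[0,0,0,0,0]' --fingers '[0.75,0.75,0.75,0.75,0.75]'

```text
clock: 4.72
eef_pos: [486.1, -30.0, 24.6]
tool_rot: [-3.137, -0.004, 1.143]
force: [-0.1, -0.4, -0.8]
width: 64.0
```

Call:
play_rows --pt "5 0 -0.9" --pt "10 0 -1.8" --pt "15 0 -2.6" --pt "20 0 -3.5" --pt "25 0 -4.4" --turn '[0,0,0,0,0]' --fingers '[0.75,0.75,0.75,0.75,0.75]'

```text
clock: 5.35
eef_pos: [496.6, -7.0, 29.2]
tool_rot: [-3.137, -0.004, 1.143]
force: [0.1, -0.1, 0.2]
width: 64.2
```

Call:
play_rows --pt "5 0 -0.9" --pt "10 0 -1.8" --pt "15 0 -2.6" --pt "20 0 -3.5" --pt "25 0 -4.4" --turn '[0,0,0,0,0]' --fingers '[0.75,0.75,0.75,0.75,0.75]'

```text
clock: 5.98
eef_pos: [507.1, 16.0, 33.8]
tool_rot: [-3.137, -0.004, 1.144]
force: [-0.6, -1.9, 0.5]
width: 64.1
```

```bash
python3 -c "
from look import *
can(5)"
```

```text
t 5.975 tcp [507.1  16.   33.8] feeder [-37.7   1.6  33.8] yawdeg 65.52 F [-0.6 -1.9  0.5] w 64.1
can rect [-12.5   1.2] [ 60.7 130.5] 0.2 zmax 117.8 left (np.float64(-30.8), np.float64(16.8)) right (np.float64(-40.6), np.float64(17.4))
```

View pics/wrist5.png

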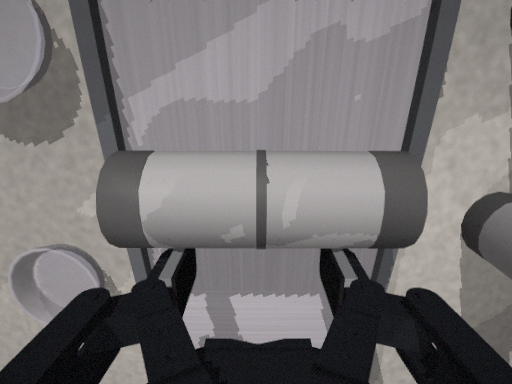

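Call:
play_rows --pt "5 0 -0.8" --pt "10 0 -1.6" --pt "15 0 -2.5" --pt "20 0 -3.3" --pt "25 0 -4.1" --turn '[0,0.002,0.003,0.004,0.005]' --fingers '[0.75,0.75,0.75,0.75,0.75]'

```text
clock: 6.65
eef_pos: [518.2, 40.0, 38.2]
tool_rot: [-3.138, -0.005, 1.139]
force: [0.2, -1.1, 0.2]
width: 64.2
```

Call:
play_rows --pt "5 0 -0.8" --pt "10 0 -1.6" --pt "15 0 -2.5" --pt "20 0 -3.3" --pt "25 0 -4.1" --turn '[0,0,0,0,0]' --fingers '[0.75,0.75,0.75,0.75,0.75]'

```text
clock: 7.28
eef_pos: [528.7, 63.0, 42.5]
tool_rot: [-3.138, -0.005, 1.139]
force: [-0.5, 0.9, -0.1]
width: 64.4
```

```bash
python3 -c "
from look import *
can(6)"
```

```text
t 7.275 tcp [528.7  63.   42.5] feeder [14.   1.7 42.5] yawdeg 65.28 F [-0.5  0.9 -0.1] w 64.4
can rect [39.2  1.4] [ 60.7 130.7] 0.2 zmax 139.3 left (np.float64(12.7), np.float64(68.6)) right (np.float64(11.6), np.float64(68.9))
```

View pics/wrist6.png

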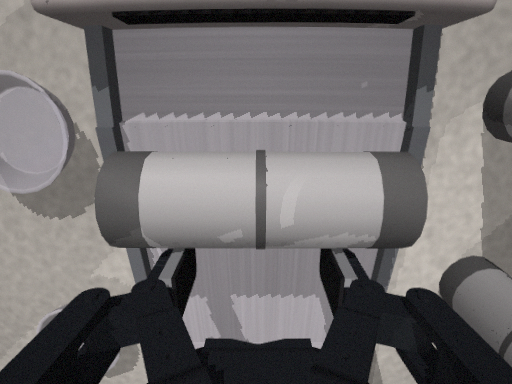

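Call:
play_rows --pt "5 0 -0.7" --pt "10 0 -1.4" --pt "15 0 -2.1" --pt "20 0 -2.8" --pt "24 0 -3.3" --turn '[0,0,0,0,0]' --fingers '[0.75,0.75,0.75,0.75,0.75]'

```text
clock: 7.95
eef_pos: [539.4, 86.2, 46.1]
tool_rot: [-3.138, -0.007, 1.14]
force: [-0.1, -1.3, -0.1]
width: 63.8
```

Call:
play_rows --pt "3 0 -0.2" --pt "6 0 -0.2" --pt "9 0 -0.2" --pt "12 0 -0.2" --pt "14 0 0" --turn '[0,0,0,0,0]' --fingers '[0.75,0.75,0.75,0.75,0.75]'

```text
clock: 8.57
eef_pos: [545.4, 99.2, 46.2]
tool_rot: [-3.138, -0.007, 1.141]
force: [0.0, 0.6, -0.5]
width: 64.2
```

```bash
python3 -c "
from look import *
can(7)"
```

```text
t 8.575 tcp [545.4  99.2  46.2] feeder [53.8  1.8 46.2] yawdeg 65.35 F [ 0.   0.6 -0.5] w 64.2
can rect [99.3  2. ] [ 37.4 130.2] 0.0 zmax 82.7 left (np.float64(81.8), np.float64(117.6)) right (np.float64(82.4), np.float64(117.6))
```

View pics/wrist7.png

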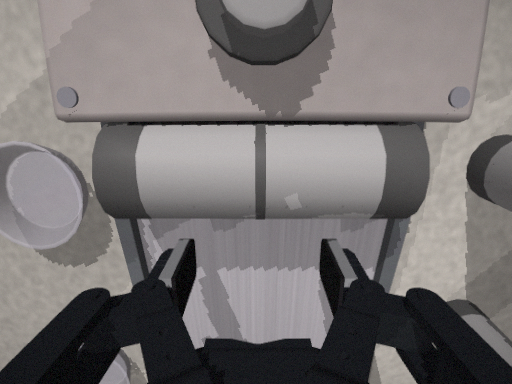

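The canister has dropped into the seat (rows 122–218), close to the stop, and the fingers are clear of it. I'll raise up and shut the fingers.

Call:
play_rows --pt "-2 0 -15" --pt "-2 0 -40" --pt "-2 0 -65" --pt "-2 0 -82" --pt "-2 0 -90" --turn '[0,0,0,0,0]' --fingers '[0.75,0.75,0.5,0.2,0]'

```text
clock: 9.25
eef_pos: [545.1, 96.8, 137.6]
tool_rot: [-3.14, -0.008, 1.14]
force: [0.5, 0.6, -0.2]
width: 9.4
```

```bash
python3 - <<'E'
from look import *
st(); p,im,de=shot('wrist',8); W=cloud(p,de); c=fd(W)
m=(de>0)&(c[...,2]>85)&(c[...,2]<100)&(np.hypot(c[...,0]-165,c[...,1])<25)
q=W[m]; print(len(q),np.percentile(q[:,2],[5,50,95,100])); t=q[q[:,2]>np.median(q[:,2])-1.5]
print('btn',cv2.minEnclosingCircle(t[:,:2].astype(np.float32)),t.mean(0),fd(t.mean(0)))
can(9)
E
```

```text
t 9.25 tcp [545.1  96.8 137.6] feeder [ 51.6   1.1 137.6] yawdeg 65.34 F [ 0.5  0.6 -0.2] w 9.4
2225 [90.72986701 92.63129885 93.890277   94.90701141]
btn ((592.9454956054688, 200.13970947265625), 14.933502197265625) [593.04207286 200.22209254  92.71763266] [165.52163844   1.15591393  92.71763266]
t 9.3 tcp [545.3  96.9 137.9] feeder [ 51.7   0.9 137.9] yawdeg 65.34 F [0.  0.3 0. ] w 2.0
can rect [98.8  1.9] [ 38.2 129.5] 0.1 zmax 83.2 left (np.float64(80.1), np.float64(117.6)) right (np.float64(80.2), np.float64(117.5))
```

View pics/wrist8.png

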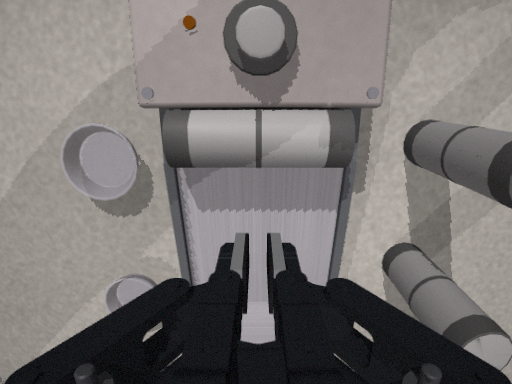

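Call:
play_rows --pt "25 0 0" --pt "55 0 0" --pt "85 0 0" --pt "105 0 0" --pt "114 0 0" --turn '[0,0,0,0,0]' --fingers '[0,0,0,0,0]'

```text
clock: 9.98
eef_pos: [592.1, 201.7, 136.8]
tool_rot: [-3.138, -0.007, 1.142]
force: [0.4, -0.4, -0.3]
width: -0.2
```

Call:
play_rows --pt "0 0 10" --pt "0 0 22" --pt "0 0 30" --pt "0 0 35" --pt "0 0 37" --turn '[0,0,0,0,0]' --fingers '[0,0,0,0,0]'

```text
clock: 10.6
eef_pos: [592.0, 201.7, 99.4]
tool_rot: [-3.138, -0.007, 1.142]
force: [-0.1, 0.4, 0.6]
width: 0.2
```

```bash
python3 - <<'E'
from look import *
st(); shot('scene',10); p,im,de=shot('side',10); st()
im2=cv2.imread('pics/scene10.png')
cv2.imwrite('pics/cmp10.png',np.hstack([cv2.resize(im2[120:270,330:460],(390,450)),cv2.resize(im[200:350,160:290],(390,450))]))
E
```

```text
t 10.6 tcp [592.  201.7  99.4] feeder [166.4   2.7  99.4] yawdeg 65.42 F [-0.1  0.4  0.6] w 0.2
t 10.7 tcp [592.1 201.9  99.7] feeder [166.7   2.7  99.7] yawdeg 65.43 F [ 0.2 -0.4  0.9] w -0.2
```

View pics/cmp10.png

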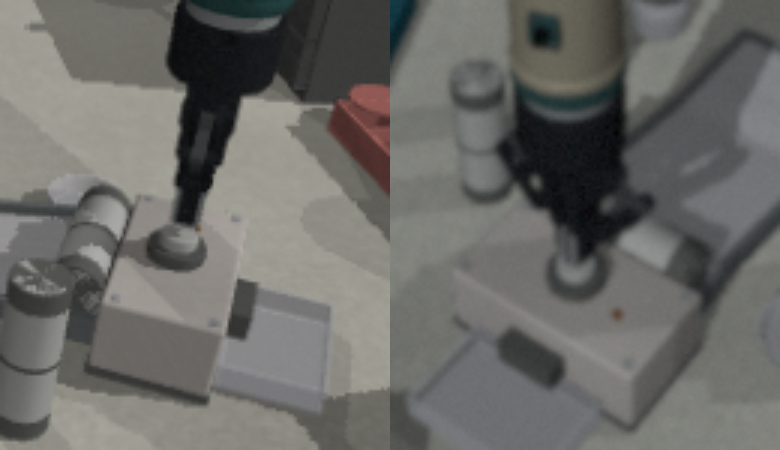

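Both views show the shut tips right above the button cap. Next I'll press in small steps and watch the force.

Call:
play_rows --pt "-0.5 1.5 3" --pt "-1 2 6" --pt "-1 2 8" --pt "-1 2 9" --pt "-1 2 10" --turn '[0,0,0,0,0]' --fingers '[0,0,0,0,0]'

```text
clock: 11.32
eef_pos: [593.6, 200.0, 89.8]
tool_rot: [-3.138, -0.007, 1.142]
force: [-0.5, -1.4, 1.8]
width: -0.1
```

Call:
play_rows --pt "0 0 1" --pt "0 0 2" --pt "0 0 2.5" --pt "0 0 3" --pt "0 0 3" --turn '[0,0,0,0,0]' --fingers '[0,0,0,0,0]'

```text
clock: 11.95
eef_pos: [593.6, 199.9, 86.9]
tool_rot: [-3.138, -0.007, 1.142]
force: [-0.9, -1.9, 2.6]
width: 0.4
```

Call:
play_rows --pt "0 0 0.5" --pt "0 0 1" --pt "0 0 1.5" --pt "0 0 2" --pt "0 0 2" --turn '[0,0,0,0,0]' --fingers '[0,0,0,0,0]'

```text
clock: 12.58
eef_pos: [593.6, 199.9, 86.0]
tool_rot: [-3.138, -0.007, 1.142]
force: [-3.0, -2.9, 10.8]
width: -0.3
```

The force jumped to 10.8 N and the tip stopped at z = 86.0, so the button is at its end stop. I'll release it.

Call:
play_rows --pt "0 0 -4" --pt "0 0 -12" --pt "0 0 -30" --pt "0 0 -55" --pt "0 0 -75" --turn '[0,0,0,0,0]' --fingers '[0,0,0,0,0]'

```text
clock: 13.2
eef_pos: [594.1, 199.8, 162.9]
tool_rot: [-3.139, -0.008, 1.142]
force: [0.7, -0.7, -0.0]
width: 0.2
```

Call:
play_rows --pt "-30 0 -20" --pt "-75 0 -50" --pt "-120 0 -75" --pt "-150 0 -90" --pt "-160 0 -95" --turn '[0,0,0,0,0]' --fingers '[0,0,0,0,0]'

```text
clock: 13.82
eef_pos: [527.5, 51.9, 258.3]
tool_rot: [3.141, -0.009, 1.139]
force: [-0.4, -0.3, 0.4]
width: -0.2
```

Call:
play_rows --pt "0 0 0" --pt "0 0 0" --turn '[0,0]' --fingers '[0,0]'

```text
clock: 14.08
eef_pos: [527.8, 53.3, 258.0]
tool_rot: [-3.141, -0.01, 1.141]
force: [-0.0, 0.3, 0.2]
width: -0.6
```

```bash
python3 - <<'E'
from look import *
can(11); p,im,de=shot('wrist',12); W=cloud(p,de); c=fd(W)
m=(de>0)&(c[...,2]>80)&(c[...,2]<105)&(np.hypot(c[...,0]-165,c[...,1])<20)
q=c[m]; print('btn z',len(q),np.median(q[:,2]))
m=(de>0)&(c[...,2]>65)&(c[...,2]<84)&(abs(c[...,1])<67)&(c[...,0]>75)&(c[...,0]<119)
q=c[m]; print('can x',np.percentile(q[:,0],[1,50,99]),'ztop',np.percentile(q[:,2],98))
E
```

```text
t 14.075 tcp [527.8  53.3 258. ] feeder [  4.8  -1.5 258. ] yawdeg 65.37 F [-0.   0.3  0.2] w -0.6
can rect [98.8  1.7] [ 38. 130.] 0.2 zmax 83.0 left (np.float64(79.7), np.float64(117.5)) right (np.float64(80.1), np.float64(117.7))
btn z 1093 91.28456969410439
can x [ 80.7149327   99.54429269 118.6009271 ] ztop 81.862802130461
```

View pics/wrist12.png

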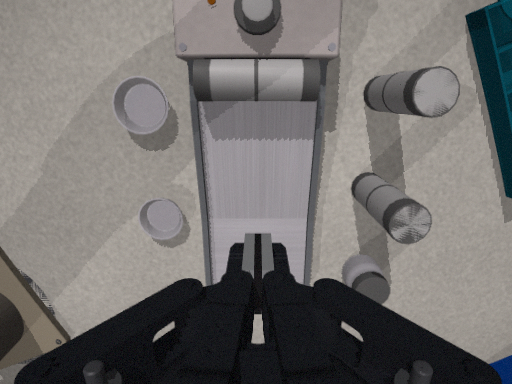

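The canister is seated against the stop (rows 58–102), and the dishes, spares and jar are standing. One last comparison of the button and the surroundings with the first pictures, then I'll hand in.

```bash
python3 - <<'E'
from look import *
d=pickle.load(open('first.pkl','rb'))
new=shot('side',13)
for n,(p,im,de) in (('before',d['side']),('after',new)):
    c=cloud(p,de); m=(de>0)&(np.hypot(c[...,0]-592.5,c[...,1]-201)<12)&(c[...,2]>80); o=[len(c[m]),np.median(c[m][:,2]).round(2)]
    for nm,(x,y) in dict(sa=(647,-44),sb=(703,68),jar=(596,-169)).items():
        b=(de>0)&(np.hypot(c[...,0]-x,c[...,1]-y)<45)&(c[...,2]>(120 if nm!='jar' else 50)); o.append(c[b].mean(0).round(1) if b.any() else None)
    print(n,o)
s=cv2.absdiff(cv2.GaussianBlur(d['side'][1],(5,5),0),cv2.GaussianBlur(new[1],(5,5),0))
ctrl.finish_job()
E
```

```text
before [86, np.float64(91.61), array([646.6, -43.9, 127.8]), array([702.8,  68.6, 127.8]), array([ 594. , -164.5,   57.7])]
after [81, np.float64(92.25), array([646.8, -43.5, 127.9]), array([702.9,  68.3, 127.9]), array([ 594.4, -164.5,   57.8])]
the job is handed in; nothing more can be done
```

The canister is seated against the stop, the start button was pressed fully down and let go, and the job is handed in. It took about 14 s of the 48 s allowed.

- **Canister:** I pushed it up the ramp with the two open fingers at 25–40 mm/s. It stayed against the fingers in every check until it went over the crest and dropped into the seat. The last wrist pictures put its centre at feeder x ≈ 99 mm with its top at about 82 mm above the table; the seat is at x = 100 mm, with the top expected at 80 mm.
- **Button:** I pressed with shut fingers until the tip stopped at z = 86.0 mm and the force rose to about 11 N, roughly 6.5 mm below the rest height. That travel and the force jump are my evidence it reached the end, as I had no reading of the joint itself. Afterwards its top measured 92.3 mm, against 91.6 mm before, so it came back up.
- **Other things:** the spares and the jar measured within 0.5 mm of where they started. The dishes look undisturbed in the last wrist picture, but I did not measure them. The scoop was not in that picture and I did not check it, though the arm never came down near it.

The wrist camera's size and height readings were wrong in the pictures taken during the push, because fingers and head got into the mask. There I judged contact from the canister's place in the picture instead. No check failed or disagreed otherwise.

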